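# Put the pressing kit back in its fitted tray

### The job

Tidy up for the next pressing job: put the clapper, the rotary cutter, the tall thread cone and the flat round tin back into the tray, each in the insert that is made for its shape and size - the clapper in the long trough, the cutter in the stepped cradle with its blade head in the wide bay, the cone standing upright in the larger cup, the tin flat in the smaller one. Each must sit right down on the floor of its insert, let go and still; leave the cream spool that stands among these things upright where it is.

Things in the scene. Friction and masses are not known exactly. Their poses are not given: they have to be found in the camera images.
- clapper_mid (a point): tailor's clapper: plain beech block with rounded ends and a finger groove along each side, 56 wide x 236 long x 43 high, 0.25 to 0.5 kg, lying flat. The point is its centre, 21.5 above its underside; own y runs along its length (either way round is the same), z up. Take it across its 56 mm width at the middle
- cutter_grip (a point): rotary cutter lying flat: yellow handle, black round blade guard at one end; 170 long, 22 high, guard 47 wide, handle 27 wide and 13 thick. The point is the grip point on the handle, 6.5 above its underside; own y runs along the tool, +y to the handle end (70 away), -y to the end of the blade head (100 away); z up. Take it across the handle here
- cone_mid (a point): tall blue-grey thread cone standing upright: 67 across low down, tapering to 54 across at 75 up, 115 high, 0.1 kg or so. The point is its centre, 57.5 above its underside, z up. A gripper with a low palm should take it about 75 above its underside
- tin_mid (a point): flat round tin with a dark lid, 47 across x 20 high, lying flat. The point is its centre, 10 above its underside, z up
- clapper_rest_in (a point): long wooden insert of the tray with one plain rectangular trough, grey felt floor. The point is the middle of the trough's floor, 9 above the board. Trough 70 wide (own x) x 250 long (own y); walls stand 14 above its floor and are left out for 70 mm at the middle of both long sides, for the fingers
- cutter_rest_in (a point): long wooden insert with a stepped cradle, felt floor. Point: on the floor, 9 above the board; the cutter's grip point belongs above it, own y the same way (head to -y). Wide bay 61 wide from y -108 to -46, narrow channel 42 wide to y +78; walls 20 above the floor, left out from y -32 to +32 for the fingers. Beyond y +84 a separate little bin with a wax disc, not for the cutter
- cone_rest_in (a point): larger round wooden cup, 80 inside, 89 outside; the rim stands 14 above its floor. The point is the centre of its floor, 9 above the board; own y runs along the line of the two cups, whose centres are 133 apart, and leaves the fingers the most room
- tin_rest_in (a point): smaller round wooden cup, 60 inside, 71 outside; its rim stands 7 above its floor. The point is the centre of its floor, 9 above the board. The four inserts lie in one fixed wooden tray (272 x 276, rim 24 above the board); the two long inserts may be swapped, and so may the cups
- spool_mid (a point): cream thread spool standing on end, 36 across x 60 high, a bystander to be left where it is. The point is its centre, 30 above the board
Not all that is in view belongs to the job. Leave any green or pink look-alike of the part that bears cone_mid alone.

How it is judged (in metres and radians):
At the end, for the whole second after the job is handed in: Clapper and cutter grip point within 14 mm of their insert's point, in line (0.12, 0.15 rad), flat; cone upright and tin flat within 12 mm of their cup's centre; all within 3 mm of the insert floor, let go, at rest; cream spool upright, within 30 mm of its start (horizontal distance between clapper_mid and clapper_rest_in below 0.014 m and z of clapper_mid in the frame of clapper_rest_in below 0.0245 m and angle between the y axis of clapper_mid and the y axis of clapper_rest_in, either way round below 0.12 rad and angle between each of clapper_mid, cutter_grip's own z axis and vertical below 0.06 rad and horizontal distance between cutter_grip and cutter_rest_in below 0.014 m and z of cutter_grip in the frame of cutter_rest_in below 0.0095 m and angle between the y axis of cutter_grip and the y axis of cutter_rest_in, either way round below 0.15 rad and horizontal distance between cone_mid and cone_rest_in below 0.012 m and z of cone_mid in the frame of cone_rest_in below 0.0605 m and angle between each of cone_mid, tin_mid's own z axis and vertical below 0.08 rad and horizontal distance between tin_mid and tin_rest_in below 0.012 m and z of tin_mid in the frame of tin_rest_in below 0.013 m and linear speed of each of clapper, cutter, cone, tin below 0.02 m/s and angle between spool_mid's own z axis and vertical below 0.1 rad and distance of spool_mid from where it was at the start of the episode below 0.03 m); the robot touches nothing.
It fails at once if the cream spool is knocked over (angle between spool_mid's own z axis and vertical above 0.6 rad).
It also fails if it takes over 96 s, if anything falls off the work surface, if the arm or the gripper's body presses on something with over 40 N, if the wrist force passes 120 N, or if a joint passes its speed limit or range.

### The arm

A 6-joint arm with a two-finger parallel gripper is mounted at the origin on a cart in front of the work surface, level with it; the furniture and walls round the work are solid. World frame = base frame: x ahead of the robot, y to its left, z up, the work surface at z = 0. Lengths are in m, angles in degrees, forces in N, time in s.
With the tool pointing down it reaches from about 0.325 to 0.85 m from the base axis. Payload 15.5 kg.
Tool frame: the origin (TCP) lies midway between the tips of the shut fingers; the grasp point (between the pads) lies 19 mm behind it; z points along the fingers, y is the line along which they close (so a half turn about z gives the same grasp; the last joint's range is limited). The gripper opens to 91 mm and grips with 3 to 60 N. Pads are 32 mm wide; open, the fingers measure 118 mm over their backs; the gripper's body (76 mm by 178 mm) begins 60 mm behind the grasp point.
Start: joints at [61.45, 28.281, 77.091, -0, 74.628, -5.472], TCP at [0.245, 0.575, 0.214] pointing down, gripper open.
Joint ranges: [-166.48, 166.48], [-47.26, 123.95], [12.59, 153.08], [-70.14, 250.14], [6.76, 159.57], [-176.63, 176.63]. Speed limits (degrees/s): [108.29, 108.29, 147.25, 172.46, 172.46, 172.46].

### API

Orientations are given as a 3x3 rotation matrix whose columns are the frame's x, y, z axes.
In Python, from bench import ctrl gives the robot as it stands. The module is installed in compiled form; this text tells all that it offers. Calls block until the motion is done:
- ctrl.goto(position, orientation): joint-space move of the TCP to a pose.
- ctrl.move_l(position, vel=0.15, ori=None, contact_N=None): straight line of the TCP; ori=None keeps the orientation; vel is the mean speed in m/s. With contact_N (N) it stops when the force on the tool has changed by that much, and returns True; else False.
- ctrl.movej(angles): joint-space move.
- ctrl.command_gripper(opening): opening from 0.0 (shut) to 1.0 (fully open); the grip force is fixed at half the most; returns when the fingers have stopped.
- ctrl.sleep(seconds).
- ctrl.ik(position, orientation): joint angles nearest the present ones, or None.
- ctrl.read_camera(name): name is "side" or "top" or "wrist"; returns the picture (384x512x3 uint8, blue, green, red); there is no depth.
- ctrl.camera_params(name): a dict with "fx", "fy", "cx", "cy" (pixels), "pose" (4x4, takes a point from camera to world coordinates); the wrist camera has in their place "T_tool_cam" (4x4, takes a point from camera to tool coordinates, whose origin is the TCP and whose axes are the flange's). Camera axes: x right, y up, looking along -z (the intrinsics and any distortion apply to the point x, -y, -z); pixel columns grow to the right and rows downward; lengths in m; the calibration is good to about 2 mm. A picture is of the moment at which its call begins: read the wrist's pose just before it. camera_params takes no time and is no camera call.
A pose or a line that the arm cannot do raises ctrl.MotionError and nothing moves.
- ctrl.sign_off(): hands the job in; it is judged then, once.
Readings, each from a call of its own:
- ctrl.current_t(): time.
- ctrl.current_q(): joint angles.
- ctrl.current_dq(): joint speeds.
- ctrl.current_effort(): joint torques, N m.
- ctrl.current_tool_pos(): TCP position.
- ctrl.current_eef_rot(): TCP orientation.
- ctrl.current_contact_force(): force on the tool from outside, world axes, zero at the start.
- ctrl.current_wrist_torque(): the same for the moment, N m.
- ctrl.current_grip_width(): opening from 0.0 (shut) to 1.0 (fully open).
- ctrl.current_grasp_force(): force on a finger pad.
Only numpy, scipy, OpenCV 4.12 (cv2) and the standard library are available. Lean on these libraries where they do the work, as an engineer would, in place of code of your own. Each camera call takes 0.05 s, during which the arm holds its last target. There are 200 camera calls.

## Working session

There is one attempt and no reset: what is moved stays moved. The work goes in short steps, each a Python script; the robot and the scene stay as the last script left them, time stands still between calls to the robot, and variables do not carry over. Pictures are saved under pics/ and viewed, at most 14 in all, crops included, and the job is handed in when it is done.

```bash
mkdir -p pics; python3 - <<'E'
from bench import ctrl
import cv2, numpy as np
np.set_printoptions(precision=4,suppress=True)
for n in ("top","side","wrist"):
    cv2.imwrite(f"pics/{n}0.png",ctrl.read_camera(n)); print(n,ctrl.camera_params(n))
print(ctrl.current_t(),ctrl.current_tool_pos(),ctrl.current_eef_rot())
E
```

```text
top {'fx': 462.9870880641196, 'fy': 462.9870880641196, 'cx': 253.67286160460097, 'cy': 193.55654417233666, 'pose': array([[-0.2408,  0.8799, -0.4096, -0.0302],
       [-0.9705, -0.2142,  0.1106,  0.2551],
       [ 0.0096,  0.4241,  0.9056,  1.451 ],
       [ 0.    ,  0.    ,  0.    ,  1.    ]])}
side {'fx': 360.54764491449845, 'fy': 360.54764491449845, 'cx': 255.32002208862355, 'cy': 190.56545539310025, 'pose': array([[-0.9674, -0.168 ,  0.1895,  0.8058],
       [ 0.2525, -0.6955,  0.6727,  0.8234],
       [ 0.0188,  0.6986,  0.7152,  0.8474],
       [ 0.    ,  0.    ,  0.    ,  1.    ]])}
wrist {'fx': 268.0730332648566, 'fy': 268.0730332648566, 'cx': 256.53962886117284, 'cy': 190.2373291549562, 'T_tool_cam': array([[ 0.0001,  0.9717,  0.2362,  0.0659],
       [ 1.    , -0.0001,  0.0001, -0.0002],
       [ 0.0002,  0.2362, -0.9717, -0.172 ],
       [ 0.    ,  0.    ,  0.    ,  1.    ]])}
0.15 [0.2449 0.5747 0.2135] [[-0.92    0.392  -0.0004]
 [ 0.392   0.92   -0.0008]
 [ 0.0001 -0.0009 -1.    ]]
```

View pics/top0.png

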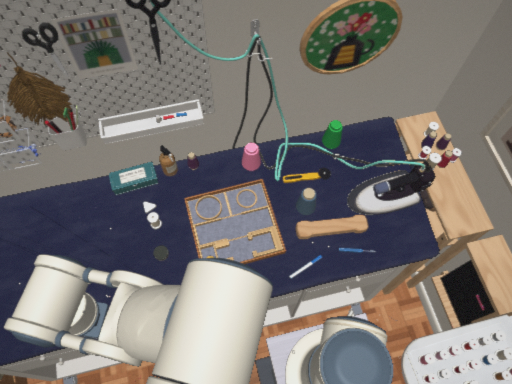

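View pics/side0.png

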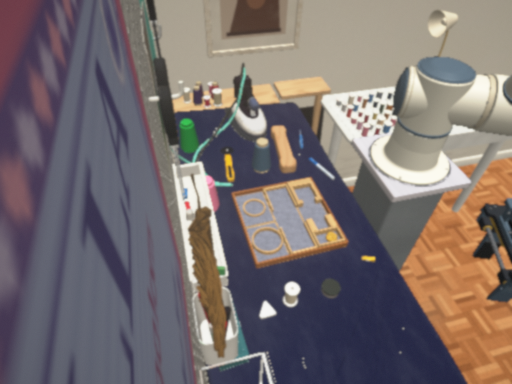

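The top view shows the clapper at (332,227), cone (308,202), cutter (305,178), tin (161,253), spool (153,220) and tray at about (235,222). The green and pink cones are decoys. Next I'll take wrist close-ups.

```bash
cat > h.py <<'E'
from bench import ctrl
import cv2, numpy as np
np.set_printoptions(precision=4,suppress=True)
def pose(n):
    p=ctrl.camera_params(n)
    if n!="wrist": return p,p["pose"]
    T=np.eye(4);T[:3,:3]=ctrl.current_eef_rot();T[:3,3]=ctrl.current_tool_pos()
    return p,T@p["T_tool_cam"]
def shot(n,f):
    p,T=pose(n); im=ctrl.read_camera(n); cv2.imwrite(f"pics/{f}.png",im)
    np.savez(f"pics/{f}.npz",T=T,k=[p[a] for a in("fx","fy","cx","cy")]); return im
def ray(f,uv,z):
    d=np.load(f"pics/{f}.npz");fx,fy,cx,cy=d["k"];T=d["T"]
    uv=np.atleast_2d(np.asarray(uv,float))
    r=np.c_[(uv[:,0]-cx)/fx,-(uv[:,1]-cy)/fy,-np.ones(len(uv))]@T[:3,:3].T
    o=T[:3,3]; return o+r*((z-o[2])/r[:,2])[:,None]
def proj(f,X):
    d=np.load(f"pics/{f}.npz");fx,fy,cx,cy=d["k"];T=d["T"]
    c=(np.atleast_2d(X)-T[:3,3])@T[:3,:3]
    return np.c_[cx+fx*c[:,0]/-c[:,2],cy-fy*c[:,1]/-c[:,2]]
def down(yaw):  # tool y axis (closing line) at yaw in world, z down
    a=np.deg2rad(yaw);y=np.array([np.cos(a),np.sin(a),0]);z=np.array([0,0,-1.]);return np.c_[np.cross(y,z),y,z]
E
python3 - <<'E'
from h import *
p,T=pose("top");np.savez("pics/top0.npz",T=T,k=[p[a] for a in("fx","fy","cx","cy")])
print(ray("top0",[(332,227),(308,202),(305,178),(161,253),(153,220),(235,222),(208,207),(245,197),(186,196),(265,181),(285,245)],0.02)[:,:2])
R=down(67)
for i,(p,yaw) in enumerate([((.42,.3,.40),90),((.50,.02,.40),90)]):
    best=min(((np.abs(np.array(q)-ctrl.current_q()).max(),y) for y in(yaw,yaw-180) if (q:=ctrl.ik(p,down(y))) is not None))
    ctrl.goto(p,down(best[1])); shot("wrist",f"w{i}"); print(best,ctrl.current_q(),ctrl.current_t())
E
```

```text
[[ 0.4373 -0.1419]
 [ 0.5429 -0.0909]
 [ 0.6328 -0.1071]
 [ 0.4828  0.4205]
 [ 0.602   0.4282]
 [ 0.5306  0.1656]
 [ 0.6049  0.2417]
 [ 0.6115  0.1122]
 [ 0.6626  0.3061]
 [ 0.6543  0.0308]
 [ 0.414   0.026 ]]
(np.float64(55.62355653526812), 90) [ 28.9788  11.6982  74.0424   0.0086  94.3243 -61.0493] 1.6
(np.float64(33.52862302617475), 90) [ -4.4218  10.1644  75.9236   0.0174  93.9166 -94.4994] 2.7667
```

View pics/w0.png

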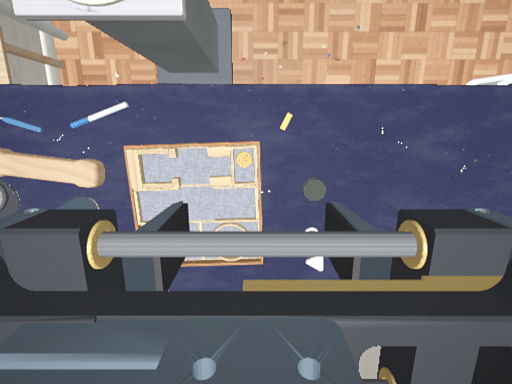

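View pics/w1.png

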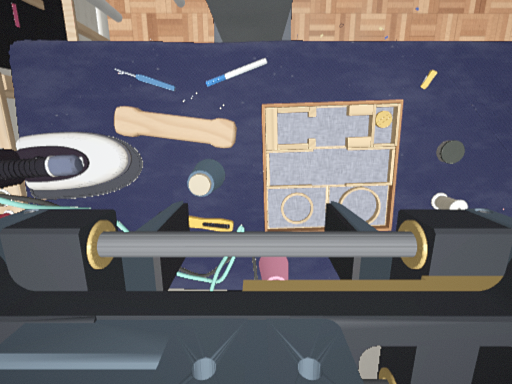

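Wrist image w1 shows the tray: the stepped cradle is in the near row (its bin with the wax disc at (384,119), so head bay to −y), the plain trough in the middle row, the small cup at (297,208) and the large cup at (359,206). I'll take closer, better-placed shots for measuring.

```bash
python3 - <<'E'
from h import *
for n,p in (("a",(.64,-.1,.33)),("b",(.66,.17,.30)),("c",(.62,.40,.30))):
    try: ctrl.goto(p,down(90)); shot("wrist",n); print(ctrl.current_t(), ctrl.current_tool_pos())
    except ctrl.MotionError as e: print(n,e)
for n in "ab":
    im=cv2.imread(f"pics/{n}.png")[0:300]; cv2.imwrite(f"pics/{n}_c.png",cv2.resize(im,(800,469),interpolation=cv2.INTER_CUBIC))
E
```

```text
3.625 [ 0.6397 -0.0987  0.3311]
4.7333 [0.6603 0.1685 0.3005]
5.7083 [0.6209 0.398  0.3002]
```

View pics/a_c.png

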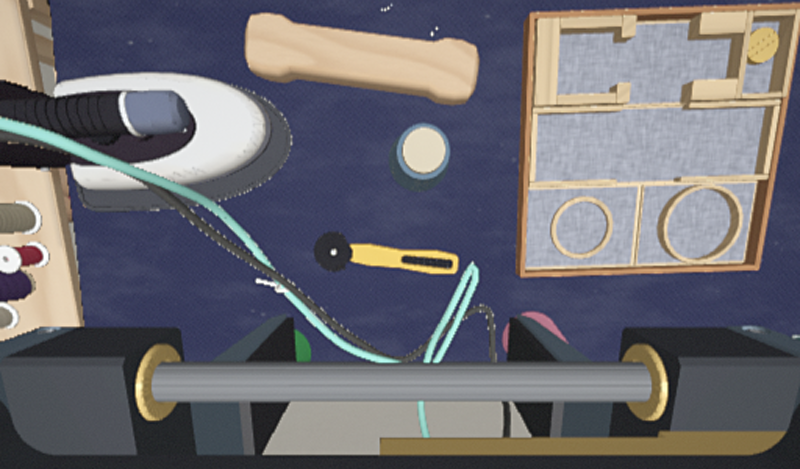

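View pics/b_c.png

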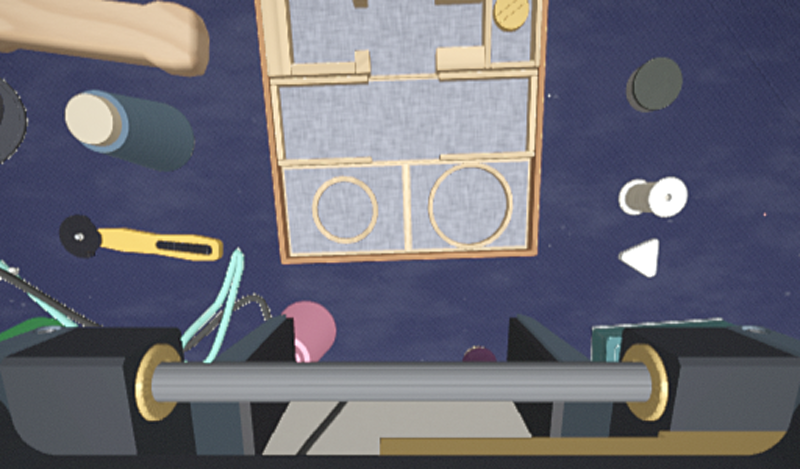

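View pics/c.png

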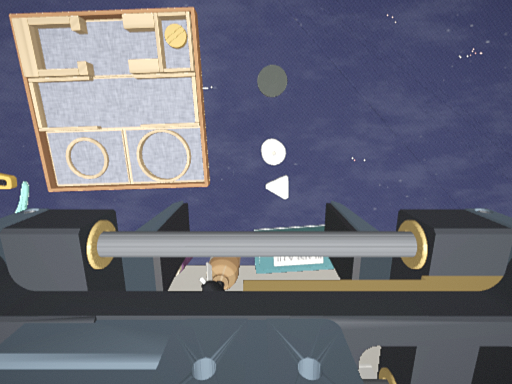

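```bash
python3 - <<'E'
from h import *
s=np.array([512/800,300/469])
A=lambda l,z:ray("a",np.array(l)*s,z)[:,:2]
B=lambda l,z:ray("b",np.array(l)*s,z)[:,:2]
C=lambda l,z:ray("c",l,z)[:,:2]
print("tray a TL BL BR",A([(528,12),(519,275),(758,268)],.024))
print("tray b BL BR",B([(282,263),(536,254)],.024))
print("tray c TL TR BR BL",C([(12,15),(194,8),(209,186),(52,191)],.024))
print("small cup a b c",A([(582,227)],.016),B([(345,210)],.016),C([(87,158)],.016))
print("large cup a b c",A([(702,223)],.023),B([(470,205)],.023),C([(163.5,155)],.023))
print("cone top a b",A([(424,150)],.115),B([(91,118)],.115))
print("tin b c",B([(659,80)],.02),C([(272,81)],.02))
print("spool b c",B([(669,197)],.06),C([(273,152)],.06))
print("cutter head ctr a b",A([(333,252)],.022),B([(80,237)],.022))
print("cutter handle start,end a b",A([(352,254),(458,263)],.013),B([(100,238),(221,249)],.013))
print("clapper L R a",A([(246,45),(478,72)],.043))
print("clapper waist a: top edge, bottom edge",A([(365,30),(360,90)],.043))
print("trough b: gap edges near/far",B([(370,157),(440,155),(368,74),(438,72)],.023))
print("cradle gap a", A([(629,25),(692,25),(629,92),(692,90)],.029), "b",B([(369,60),(438,58)],.029))
# segmentation masks
for n,r,box in (("a","clapper",(150,0,320,70)),("c","tin",(240,55,305,105))):
    im=cv2.imread(f"pics/{n}.png"); x0,y0,x1,y1=box; h=cv2.cvtColor(im,cv2.COLOR_BGR2HSV)[y0:y1,x0:x1]
    m=((h[...,0]<30)&(h[...,2]>110)&(h[...,1]>40) if r=="clapper" else ((h[...,0]<95))).astype(np.uint8)
    m=cv2.morphologyEx(m,cv2.MORPH_OPEN,np.ones((3,3)))
    c=max(cv2.findContours(m,0,2)[0],key=cv2.contourArea)+np.array([x0,y0]); print(r,cv2.minAreaRect(c),cv2.boundingRect(c),cv2.contourArea(c))
    np.save(f"pics/{r}.npy",c)
E
```

```text
tray a TL BL BR [[0.3939 0.0288]
 [0.6632 0.0379]
 [0.6548 0.3136]]
tray b BL BR [[0.665  0.0401]
 [0.6554 0.3138]]
tray c TL TR BR BL [[0.3955 0.0349]
 [0.3867 0.3058]
 [0.6561 0.3164]
 [0.6647 0.0455]]
small cup a b c [[0.6087 0.1088]] [[0.6093 0.1089]] [[0.6089 0.1093]]
large cup a b c [[0.6036 0.2408]] [[0.604 0.241]] [[0.6032 0.2424]]
cone top a b [[ 0.535 -0.079]] [[ 0.5342 -0.0779]]
tin b c [[0.4837 0.4233]] [[0.4872 0.4225]]
spool b c [[0.5958 0.4252]] [[0.5948 0.4231]]
cutter head ctr a b [[ 0.6369 -0.1773]] [[ 0.6372 -0.1748]]
cutter handle start,end a b [[ 0.6404 -0.1566]
 [ 0.651  -0.0318]] [[ 0.6392 -0.16  ]
 [ 0.6513 -0.0291]]
clapper L R a [[ 0.4299 -0.2519]
 [ 0.4539 -0.0224]]
clapper waist a: top edge, bottom edge [[ 0.4167 -0.1345]
 [ 0.4705 -0.1405]]
trough b: gap edges near/far [[0.5561 0.1371]
 [0.5542 0.2085]
 [0.4789 0.1365]
 [0.4772 0.2049]]
cradle gap a [[0.4072 0.1298]
 [0.4072 0.193 ]
 [0.4691 0.1378]
 [0.4671 0.2029]] b [[0.4682 0.1381]
 [0.4666 0.2042]]
clapper ((230.39859008789062, 37.416324615478516), (150.74794006347656, 42.72756576538086), 7.920739650726318) (157, 8, 150, 59) 5363.0
tin ((272.0, 80.5), (31.0, 28.0), 90.0) (258, 65, 29, 32) 688.5
```

The views agree to about 2 mm. In a_c, the clapper runs from (246,45) to (478,72), the cone top is at (424,150) and the cutter head at (333,252). In b_c, the cups are at (345,210) and (470,205). In c, the tin is at (272,81) and the spool at (273,152). I'll take one near-vertical shot each of the cradle and the clapper to settle those two.

```bash
python3 - <<'E'
from h import *
ctrl.goto((.50,.165,.24),down(90)); a=shot("wrist","d")
ctrl.goto((.50,-.10,.28),down(90)); b=shot("wrist","e")
print(ctrl.current_t())
cv2.imwrite("pics/de.png",np.vstack([cv2.resize(a[40:210,60:460],(700,298)),cv2.resize(b[40:210,60:460],(700,298))]))
h=cv2.cvtColor(b,cv2.COLOR_BGR2HSV)[60:220,60:330]
m=((h[...,0]<30)&(h[...,2]>110)&(h[...,1]>40)).astype(np.uint8); m=cv2.morphologyEx(m,cv2.MORPH_OPEN,np.ones((5,5)))
for c in cv2.findContours(m,0,2)[0]:
    if cv2.contourArea(c)>1500: 
        c=c+np.array([60,60]); (q,s,t)=cv2.minAreaRect(c); box=cv2.boxPoints((q,s,t)); w=ray("e",box,.043)[:,:2]; print(q,s,t,w,w.mean(0))
E
```

```text
7.9
(229.6383056640625, 126.95518493652344) (156.5289306640625, 38.326446533203125) 7.062602996826172 [[ 0.4507 -0.2592]
 [ 0.3966 -0.2473]
 [ 0.4234 -0.021 ]
 [ 0.4792 -0.0255]] [ 0.4375 -0.1383]
```

View pics/de.png

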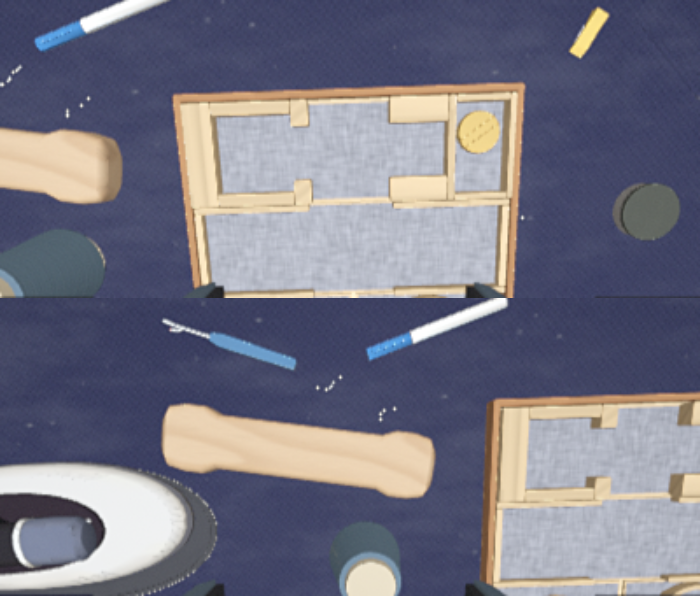

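```bash
python3 - <<'E'
from h import *
s=np.array([400/700,170/298]);o=np.array([60,40])
D=lambda l,z:ray("d",np.array(l)*s+o,z)[:,:2]
E_=lambda l,z:ray("e",(np.array(l)-[0,298])*s+o,z)[:,:2]
w=D([(307,112),(310,191),(390,110),(390,190)],.029);print("gap edges",w,w.mean(0))
w=D([(420,121),(420,178)],.029);print("channel walls",w,w.mean(0))
w=D([(255,114),(257,194)],.029);print("bay walls",w,w.mean(0))
print("bay end, channel end",D([(216,153),(447,150)],.029))
print("tray far corners",D([(174,95),(524,85)],.024))
print("clapper ends",w:=E_([(163,438),(434,474)],.03),w.mean(0))
print("cone top",E_([(370,577)],.115), "tin",D([(650,211)],.02))
E
```

```text
gap edges [[0.4073 0.1363]
 [0.4684 0.1376]
 [0.4059 0.201 ]
 [0.4676 0.2024]] [0.4373 0.1693]
channel walls [[0.4141 0.2247]
 [0.458  0.2264]] [0.4361 0.2256]
bay walls [[0.4088 0.0957]
 [0.4708 0.0945]] [0.4398 0.0951]
bay end, channel end [[0.4384 0.0633]
 [0.4361 0.247 ]]
tray far corners [[0.3942 0.032 ]
 [0.387  0.3056]]
clapper ends [[ 0.4266 -0.2566]
 [ 0.4572 -0.0195]] [ 0.4419 -0.1381]
cone top [[ 0.528  -0.0798]] tin [[0.4859 0.4217]]
```

```bash
cat >> h.py <<'E'
def best(p,yaw):
    c=[(np.abs(np.array(q)-ctrl.current_q()).max(),k) for k in(0,180,-180) if (q:=ctrl.ik(p,down(yaw+k))) is not None]
    return min(c)[1]
def pick(x,y,z,yaw,op,zt=.18,k=None):
    P=lambda h:np.array([x,y,h])
    if k is None: k=best(P(zt),yaw)
    ctrl.goto(P(zt),down(yaw+k)); ctrl.command_gripper(op)
    hit=ctrl.move_l(P(z+.03),vel=.3) or ctrl.move_l(P(z),vel=.08,contact_N=8)
    ctrl.command_gripper(0.0)
    print("pick hit",hit,"tcp",ctrl.current_tool_pos(),"w",ctrl.current_grip_width()*91,"F",ctrl.current_grasp_force())
    ctrl.move_l(P(zt),vel=.25); print("lifted w",ctrl.current_grip_width()*91,"F",ctrl.current_grasp_force(),"t",ctrl.current_t()); return k
def place(x,y,z,yaw,k,wopen,zt=.18):
    P=lambda h:np.array([x,y,h])
    ctrl.goto(P(zt),down(yaw+k)); ctrl.move_l(P(z+.02),vel=.25)
    hit=ctrl.move_l(P(z-.003),vel=.04,contact_N=4); print("place hit",hit,ctrl.current_tool_pos(),ctrl.current_contact_force())
    if not hit: return False
    ctrl.command_gripper(wopen/91); ctrl.sleep(.2); ctrl.move_l(P(z+.05),vel=.15); ctrl.move_l(P(zt),vel=.3); print("t",ctrl.current_t()); return True
E
python3 - <<'E'
from h import *
k=pick(.533,-.079,.056,90,1.0,zt=.22)
print(k, place(.6037,.2415,.065,92,k,80,zt=.25))
shot("side","s1"); shot("top","t1")
E
```

```text
pick hit False tcp [ 0.533  -0.079   0.0561] w 55.05787797350733 F 29.946524888200656
lifted w 54.913140389773694 F 29.77836869922612 t 11.0917
place hit True [0.6036 0.2415 0.0648] [-0.036   0.6889  4.2492]
t 15.5167
0 True
```

```bash
python3 - <<'E'
from h import *
u=lambda a:np.array([np.cos(np.deg2rad(a)),np.sin(np.deg2rad(a))])
x,y=np.array([.441,-.138])-.010*u(83)
k=pick(x,y,.004,-7,.85,zt=.15)
x,y=np.array([.5166,.172])-.010*u(91.8)
print(k, place(x,y,.013,1.8,k,64,zt=.15))
ctrl.goto((.56,.02,.30),down(90)); shot("wrist","f")
E
```

```text
pick hit False tcp [ 0.4395 -0.1478  0.0043] w 55.486663977271654 F 29.991497173905373
lifted w 55.201088998996084 F 29.984756531193852 t 19.7417
place hit True [0.5168 0.162  0.0127] [-0.0844  0.3552 -2.9915]
t 23.575
0 True
```

View pics/f.png

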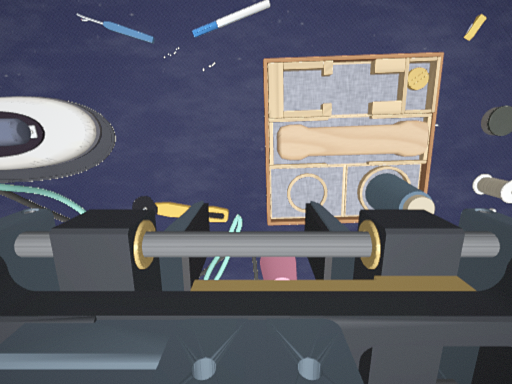

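Clapper lies in the trough (ends at (278,143) and (428,138)) and the cone stands in the large cup. Cutter next.

```bash
python3 - <<'E'
from h import *
k=pick(.6443,-.0998,.003,-5.5,.6,zt=.15)
print(k, place(.4376,.1695,.0122,1.8,k,38,zt=.15))
E
```

```text
pick hit False tcp [ 0.6444 -0.0999  0.0032] w 25.08435109994837 F 29.983451648949995
lifted w 25.013414216206336 F 29.95630043791607 t 29.4167
place hit True [0.4377 0.1695 0.0115] [-0.211  -0.3655 -0.8652]
t 33.3917
0 True
```

```bash
python3 - <<'E'
from h import *
k=pick(.4862,.4222,.0095,92,.85,zt=.2)
print(k, place(.609,.109,.0188,92,k,62,zt=.22))
ctrl.goto((.64,.165,.32),down(90)); shot("wrist","g")
ctrl.goto((.52,.165,.32),down(90)); shot("wrist","i"); print(ctrl.current_t())
a,b=[cv2.imread(f"pics/{n}.png")[0:205,60:460] for n in "gi"]
cv2.imwrite("pics/gi.png",cv2.resize(np.vstack([a,b]),None,fx=1.46,fy=1.46))
E
```

```text
pick hit False tcp [0.4863 0.4223 0.0097] w 46.05434488476065 F 30.000473856925964
lifted w 46.04158442567704 F 29.99996155500412 t 37.9917
place hit True [0.6088 0.109  0.0178] [-0.0971 -0.005  -1.0096]
t 42.45
0 True
43.6417
```

View pics/gi.png

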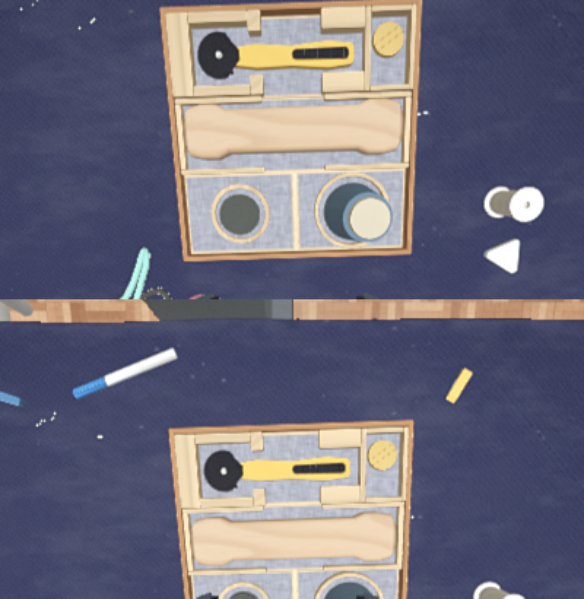

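All four parts look seated. I'll check the offsets numerically before handing in.

```bash
python3 - <<'E'
from h import *
G=lambda l,z:ray("g",np.array(l)/1.46+[60,0],z)[:,:2]
I=lambda l,z:ray("i",(np.array(l)-[0,299])/1.46+[60,0],z)[:,:2]
print("clapper",w:=G([(186,131),(402,126)],.045),w.mean(0),I([(190,541),(395,537)],.045).mean(0))
print("cutter head,end",G([(219,54),(354,53)],[.03][0]),I([(223,471),(350,467)],.03))
print("tin, small cup",G([(239,214)],.029),G([(240.5,214)],.016))
print("cone top, large cup",G([(369,217)],.124),G([(352,209)],.023))
print("spool top",G([(527,204)],.06))
E
```

```text
clapper [[0.5192 0.0563]
 [0.514  0.2879]] [0.5166 0.1721] [0.5167 0.1703]
cutter head,end [[0.44   0.0924]
 [0.439  0.2359]] [[0.441  0.0913]
 [0.4366 0.2357]]
tin, small cup [[0.6086 0.1088]] [[0.6095 0.109 ]]
cone top, large cup [[0.6041 0.241 ]] [[0.6031 0.2414]]
spool top [[0.5953 0.4244]]
```

```bash
python3 -c "
from bench import ctrl
print(ctrl.sign_off(), ctrl.current_t())"
```

```text
the job is handed in; nothing more can be done
the job is handed in; nothing more can be done
```

I handed the job in after about 44 s: the clapper, cutter, cone and tin are each down in their inserts, within about 4 mm of target by my own camera measurements, and the cream spool still stands where it was; the sign-off gave no verdict.

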